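# Open the ventilator sash with the hook pole

### The job

Air the kitchen before the stove is lit: take the short hook pole from its rest, hook it into the brass ring of the ventilator's spring catch, draw the ring down until the bolt lets go, and keep pulling with the hook until the sash lies fully open on its stop. Feel for the bolt's stop and the sash's stop and do not force them, for the catch is light; keep fingers and arm off the ventilator. Then unhook, lay the pole back in its rest as you found it, and do not disturb the tea things around.

Things in the scene. Friction and masses are not known exactly. Their poses are not given: they have to be found in the camera images.
- vent: Boxed-in ventilator of cream painted board, 340 wide, 180 deep, 440 high; fixed, place and yaw vary. Origin at the foot of its front, mid-width; own -x points out into the room, +x into the box, z up. In its front a bottom-hung sash (260 wide, 220 high, 16 thick, frosted pane) in an aluminium subframe that the fitter packed by hand: hinge, catch and ring all sit up to 10 mm above or below the points given.
- sash_hinge (a point): Point on the vent, axes as the vent's: nominal middle of the sash's hinge line (true one up to 10 mm higher or lower), 135 mm above the vent's origin; the line runs along y.
- catch (a point): Point on the vent: nominal middle of the spring catch at the sash's top. Its 8 mm bolt stands up behind a steel keep and bars the sash until drawn down 7 to 10.5 mm (differs, unmeasured); hard stop at 11 mm. Spring: 2.5 N at first, 4.2 N at the stop. Light casting: over 15 N, summed over the points where the pole touches, spoils it (a pull of 8 to 9 N can do that when the hook wedges).
- ring_home (a point): Point on the vent, axes as the vent's: nominal centre of the brass ring while the sash is shut and the bolt up (true one up to 10 mm higher or lower, the same shift as the hinge); does not move. Ring rigid on the bolt, parallel to the pane, hole 48 mm, wire 5 mm, 30 mm before the sash's face, free space behind. From the hinge line: 38 mm to the front, 140 mm up.
- sash (a joint): Opening angle of the sash in rad: 0 shut (upright), growing as its top comes out and down into the room, 0.65 at the hard stop of its stays. Friction stays hold it at any angle; about 3 N at the ring moves it once the bolt is free.
- pole_grip (a point): Where to grip the pole, on its handle's axis. Own x runs along the pole to the hook, z is up in the rest. Handle with a grippy rubber sleeve, 22 mm wide (y) and 26 mm high (z) from x -160 to +45 mm, then a 12 mm aluminium rod to x 105 mm, then the hook of 6 mm brass rod. About 0.16 kg, balanced about 50 mm behind this point.
- hook (a point): Inner bend of the pole's hook, 140 mm ahead of pole_grip on the pole's axis (centre line of the 6 mm rod); axes as the pole's. From the bare rod (x 105 to 140 mm) the tip bends down there, 15 mm long towards the pole's -z and leaning back 20 degrees (5.5 mm) towards the handle, so that it hangs plumb when the pole points 20 degrees upward.
- rest_seat (a point): Where pole_grip belongs when the pole lies in its rest, 62 mm above the work surface; axes of the rest, x towards the hook end. Fixed dark wooden board (260 by 80, 12 thick) with two forks, 16 mm thick: under the handle at x -120 mm (gap 32, top 67 mm high) and under the rod at x +75 mm (gap 26, top 74 mm high). Place and yaw vary; the pole starts in it, within 12 mm along.
- pole: The hook pole as a whole; origin and axes as pole_grip.
- kettle: Stainless steel kettle, 144 across, 155 high, black bail handle; origin under its middle. Leave alone.
- teapot: White ceramic teapot, 124 across, 115 high; origin under its middle. Leave alone.
- cup_a: Clear glass tea cup, 64 across, 75 high; origin under its middle. Leave alone.
- cup_b: Clear glass tea cup, as cup_a. Leave alone.
- caddy: Green plastic tea caddy with its twist cap screwed shut, 90 across, 128 high; origin under its middle. Leave alone.
- tin_box: Small aluminium box with a shut hinged flap, 80 by 110, 55 high; origin under its middle. Leave alone.

How it is judged:
On the way, in this order (a step that is already met when the one before it is completed fails the run):
1. the hook is through the ring, its bend behind the ring, and bears on it (x of hook in the frame of ring_home between 0.003 and 0.032 m and y of hook in the frame of ring_home between -0.02 and 0.02 m and z of hook in the frame of ring_home between -0.035 and 0.012 m and contact force between pole and vent above 1 N), for 0.1 s.
2. the sash is pulled fully open with the hook still pulling on it (value of joint sash above 0.62 rad and contact force between pole and vent above 0.5 N), for 0.1 s.
At the end, for the whole second after the job is handed in: The sash stands open at more than 0.62 rad of its 0.65 (on its stop) and the pole lies still in both forks of its rest, hook at the same end and pointing down: grip point within 30 mm along, 14 mm across and 8 mm in height of its seat, the hook within 20 mm of its height there (value of joint sash above 0.62 rad and x of pole_grip in the frame of rest_seat between -0.03 and 0.03 m and y of pole_grip in the frame of rest_seat between -0.014 and 0.014 m and z of pole_grip in the frame of rest_seat between -0.008 and 0.008 m and x of hook in the frame of rest_seat between 0.1 and 0.18 m and z of hook in the frame of rest_seat between -0.02 and 0.02 m and linear speed of pole below 0.02 m/s); the robot touches nothing.
It fails at once if the pole loads the catch, ring, sash or ventilator with more than 15 N, summed over the touching points (contact force between pole and vent above 15 N).
It fails at once if fingers or arm touch the ventilator (contact force between any of the fingers, the arm and vent above 0.5 N).
It fails at once if a bystander is shifted by more than 15 mm or tipped (distance of any of kettle, teapot, cup_a, cup_b, caddy, tin_box from where it was at the start of the episode above 0.015 m or angle between any of kettle, teapot, cup_a, cup_b, caddy, tin_box's own z axis and vertical above 0.2 rad).
It also fails if it takes over 72 s, if anything falls off the work surface, if the arm or the gripper's body presses on something with over 40 N, if the wrist force passes 120 N, or if a joint passes its speed limit or range.

### The arm

A 6-joint arm with a two-finger parallel gripper is mounted at the origin on the work surface. World frame = base frame: x ahead of the robot, y to its left, z up, the work surface at z = 0. Lengths are in m, angles in rad, forces in N, time in s.
With the tool pointing down it reaches from about 0.225 to 0.875 m from the base axis. Payload 3.4 kg.
Tool frame: the origin (TCP) lies between the finger pads; the fingertips stand 19 mm ahead of it and the grasp point (between the pads) is the TCP; z points along the fingers, y is the line along which they close (so a half turn about z gives the same grasp; the last joint's range is limited). The gripper opens to 85 mm and grips with 20 to 120 N. Pads are 22 mm wide; open, the fingers measure 114 mm over their backs; the gripper's body (76 mm by 85 mm) begins 54 mm behind the grasp point. The pads swing forward as they close: fully open they stand 13 mm farther back than shut.
Start: joints at [1.175, 0.276, 1.505, -0, 1.361, -0.121], TCP at [0.156, 0.553, 0.25] pointing down, gripper open.
Joint ranges: [-2.89, 2.89], [-0.75, 2.08], [0.22, 2.7], [-1.18, 4.32], [0.11, 2.71], [-2.7, 2.7]. Speed limits (rad/s): [2.57, 2.57, 3.14, 3.14, 3.14, 3.14].

### API

Orientations are given as a unit quaternion [w, x, y, z].
In Python, from rig import get_state, imaging, ticket gives the robot as it stands. The module is installed in compiled form; this text tells all that it offers.
- The arm moves only by the shell command python3 -m inch 'ROWS' [FORCE]. ROWS is JSON, a list of rows, each an object with "claw": the opening, from -1 (shut) to 1 (fully open); "travel": the shift along the world's x, y, z in units of 200 mm (1.0 is 200 mm), a list of three; "turn": the turn about the world's z in units of 180 degrees (1.0 is 180 degrees). A call has 1 to 5 rows; each row is the pose to reach, as a shift and turn from the pose commanded when the call began, turning the shorter way round; what a row does not reach only later rows make up. A row lasts 1/10 s, in which the tool goes at most 50 mm and 8.59 degrees, less where a joint would pass 70% of its speed; a pose out of reach is approached as far as the arm can. A call with a number of a shift or a turn outside -1 to 1 is refused whole. A call with a gripper value outside its range is refused whole. The fingers move at their own pace and stop on an object; FORCE is the grip in N (left out, the last holds). Time passes only in rows, so rows that repeat a pose let the fingers close. It gives the time, the measured TCP pose, the force, the opening and the grip force at its end, in the units of the state.
- get_state(): the state, without advancing time (a new reading comes with each control period).
- imaging.get_image(name): name is "side" or "top" or "wrist"; returns the picture (420x560x3 uint8, red, green, blue); there is no depth.
- imaging.camera_params(name): a dict with "camera_matrix" (3x3 intrinsics, pixels), "cam_to_world" (4x4, takes a point from camera to world coordinates); the wrist camera has in their place "T_tool_cam" (4x4, takes a point from camera to tool coordinates, whose origin is the TCP and whose axes are the flange's). Camera axes: x right, y down, z forward; pixel columns grow to the right and rows downward; lengths in m; the calibration is good to about 2 mm. The wrist camera is an equidistant fisheye: a pixel r from the principal point sees the ray r / f radians off the axis. A picture is of the moment at which its call begins: read the wrist's pose just before it. camera_params takes no time and is no camera call.
- ticket.sign_off(): hands the job in; it is judged then, once.
The state is a dict: "clock": time; "qpos": joint angles; "qd": joint speeds; "effort": joint torques, N m; "position": TCP position; "ee_rot": TCP orientation; "contact_force": force on the tool from outside, world axes, zero at the start; "moment": the same for the moment, N m; "width": finger opening in m; "gripper_force": force on a finger pad.
Only numpy, scipy, OpenCV 4.12 (cv2) and the standard library are available. Lean on these libraries where they do the work, as an engineer would, in place of code of your own. Each camera call takes 0.05 s, during which the arm holds its last target. There are 200 camera calls.

## Working session

There is one attempt and no reset: what is moved stays moved. The work goes in short steps, Python scripts to look and compute and a shell command to move; the robot and the scene stay as the last step left them, time stands still between calls to the robot, and variables do not carry over. Pictures are saved under pics/ and viewed, at most 10 in all, crops included, and the job is handed in when it is done.

```bash
mkdir -p pics
python3 - <<'E'
from rig import get_state, imaging
import cv2,numpy as np
s=get_state();print({k:np.round(v,3).tolist() for k,v in s.items()})
for n in("side","top","wrist"):
    p=imaging.camera_params(n);print(n,{k:np.round(v,4).tolist() if not isinstance(v,str) else v for k,v in p.items()})
    im=imaging.get_image(n)
    cv2.imwrite(f"pics/{n}0.png",im[:,:,::-1])
a=cv2.imread("pics/side0.png");b=cv2.imread("pics/top0.png")
E
```

```text
{'clock': 0.0, 'qpos': [1.175, 0.277, 1.506, 0.0, 1.361, -0.121], 'qd': [0.0, 0.001, -0.001, -0.0, 0.0, 0.0], 'effort': [0.0, -41.678, -24.581, 0.001, 0.011, -0.0], 'position': [0.156, 0.553, 0.249], 'ee_rot': [-0.0, 0.137, 0.991, -0.001], 'contact_force': [-0.247, 0.424, 0.245], 'moment': [0.058, 0.026, 0.021], 'gripper_force': 0.0, 'width': 0.086}
side {'camera_matrix': [[436.2145, 0.0, 279.1808], [0.0, 436.2145, 209.8051], [0.0, 0.0, 1.0]], 'cam_to_world': [[0.4519, 0.6793, -0.5782, 1.0912], [0.8919, -0.3577, 0.2769, -0.2363], [-0.0187, -0.6408, -0.7675, 0.9023], [0.0, 0.0, 0.0, 1.0]]}
top {'camera_matrix': [[483.6565, 0.0, 281.0579], [0.0, 483.6565, 206.1481], [0.0, 0.0, 1.0]], 'cam_to_world': [[-0.0367, -0.9736, 0.2253, 0.2474], [-0.9993, 0.0352, -0.0108, 0.0415], [0.0026, -0.2255, -0.9742, 1.5012], [0.0, 0.0, 0.0, 1.0]]}
wrist {'camera_matrix': [[325.1923, 0.0, 277.1006], [0.0, 325.1923, 218.9942], [0.0, 0.0, 1.0]], 'T_tool_cam': [[-0.0002, -0.9628, -0.2703, 0.0677], [1.0, -0.0001, -0.0005, -0.001], [0.0004, -0.2703, 0.9628, -0.1246], [0.0, 0.0, 0.0, 1.0]]}
```

View pics/side0.png

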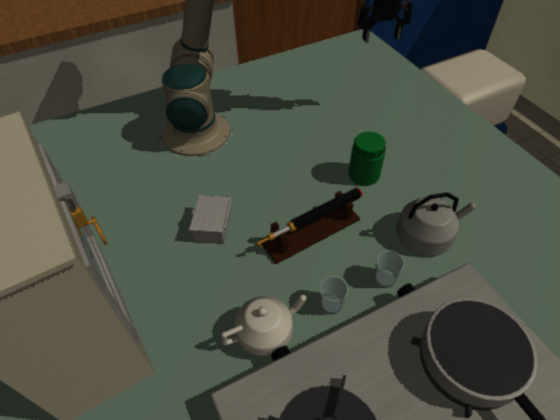

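View pics/top0.png

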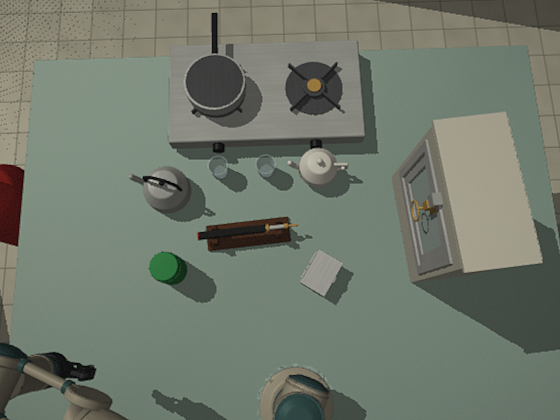

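The side view shows the vent at left, with the ring near (97,230) and the catch near (75,205). The pole lies between (262,243) at the hook and (360,193) at the tail. In the top view the pole runs from (199,236) to (297,226) with the hook toward the vent. The vent's top front edge runs (437,121)–(465,272), and the ring is near (425,222).

```bash
cat > h.py <<'E'
import numpy as np,cv2
from rig import get_state, imaging
def ray(n,u,v):
    p=imaging.camera_params(n);K=np.array(p["camera_matrix"]);T=np.array(p["cam_to_world"])
    return T[:3,3],T[:3,:3]@np.linalg.solve(K,[u,v,1.])
def onz(n,u,v,z):
    o,d=ray(n,u,v);return o+d*(z-o[2])/d[2]
def tri(a,b):
    (o,d),(q,e)=ray(*a),ray(*b);s=np.linalg.lstsq(np.c_[d,-e],q-o,rcond=None)[0]
    x,y=o+d*s[0],q+e*s[1];return (x+y)/2,np.linalg.norm(x-y)
E
python3 - <<'E'
from h import *
np.set_printoptions(precision=4,suppress=True)
a=cv2.imread("pics/side0.png");b=cv2.imread("pics/top0.png")
c=lambda i,x,y,w,h,s:cv2.resize(i[y:y+h,x:x+w],None,fx=s,fy=s,interpolation=cv2.INTER_CUBIC)
L=np.vstack([c(a,30,150,100,75,4)*1,c(b,380,180,100,75,4)]); R=np.vstack([c(a,250,180,100,75,4)[:300],c(b,195,205,130,75,3.07)[:300,:400]])
R=np.vstack([c(a,30,150+40,100,75,4),R[300:]][:1]+[cv2.copyMakeBorder(R[300:],0,300-len(R[300:]),0,400-R.shape[1],0)])
cv2.imwrite("pics/z.png",np.clip(np.hstack([L,R])*1.6,0,255).astype(np.uint8))
for p in[(437,121),(465,272),(505,114),(541,265)]:print("venttop",onz("top",*p,.44))
for p in[(199,236),(297,226)]:print("pole",onz("top",*p,.062))
for p in[(262,243),(360,193)]:print("pole side",onz("side",*p,.062))
E
```

```text
Traceback (most recent call last):
ValueError: all the input array dimensions except for the concatenation axis must match exactly, but along dimension 1, the array at index 0 has size 400 and the array at index 1 has size 399
```

Run:
```python
from h import *
np.set_printoptions(precision=4,suppress=True)
a=cv2.imread("pics/side0.png");b=cv2.imread("pics/top0.png")
c=lambda i,x,y,w,h:cv2.resize(i[y:y+h,x:x+w],(400,300),interpolation=cv2.INTER_CUBIC)
z=np.vstack([np.hstack([c(a,50,175,80,60),c(a,250,180,120,90)]),np.hstack([c(b,390,185,80,60),c(b,190,195,120,90)])])
cv2.imwrite("pics/z.png",np.clip(z*1.6,0,255).astype(np.uint8))
for p in[(437,121),(465,272),(505,114),(541,265)]:print("venttop",onz("top",*p,.44))
for p in[(199,236),(297,226)]:print("pole",onz("top",*p,.062))
for p in[(262,243),(360,193)]:print("pole side",onz("side",*p,.062))
```

```text
venttop [ 0.6848 -0.3441  0.44  ]
venttop [ 0.3307 -0.3667  0.44  ]
venttop [ 0.6967 -0.5065  0.44  ]
venttop [ 0.3398 -0.5353  0.44  ]
pole [0.497  0.2757 0.062 ]
pole [ 0.5169 -0.0205  0.062 ]
pole side [ 0.5304 -0.0152  0.062 ]
pole side [0.505  0.2771 0.062 ]
```

View pics/z.png

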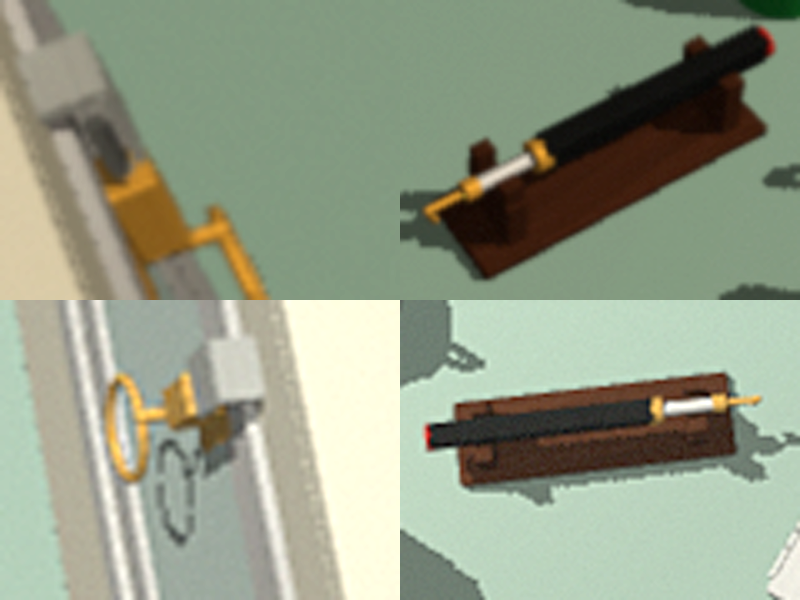

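Ring centre is about (415.4,210.6) in the top view and (99.5,230) in the side view. The pole lies hook-first toward −y. Now move above the pole.

```bash
python3 -m inch '[{"claw":1,"travel":[0.15,-0.18,0],"turn":-0.04},{"claw":1,"travel":[0.3,-0.36,0],"turn":-0.08},{"claw":1,"travel":[0.45,-0.54,0],"turn":-0.12},{"claw":1,"travel":[0.59,-0.73,0],"turn":-0.13}]' 100
python3 -m inch '[{"claw":1,"travel":[0.15,-0.18,0],"turn":-0.04},{"claw":1,"travel":[0.3,-0.36,0],"turn":-0.08},{"claw":1,"travel":[0.45,-0.54,0],"turn":-0.12},{"claw":1,"travel":[0.59,-0.73,0],"turn":-0.13}]'
python3 -m inch '[{"claw":1,"travel":[0.15,-0.18,0],"turn":-0.04},{"claw":1,"travel":[0.3,-0.36,0],"turn":-0.08},{"claw":1,"travel":[0.45,-0.54,-0.1],"turn":-0.12},{"claw":1,"travel":[0.59,-0.73,-0.2],"turn":-0.13},{"claw":1,"travel":[0.59,-0.73,-0.2],"turn":-0.13}]'
python3 - <<'E'
from h import *
np.set_printoptions(precision=4,suppress=True)
s=get_state();print(s["position"],s["ee_rot"])
cv2.imwrite("pics/w1.png",imaging.get_image("wrist")[:,:,::-1])
print("ring",tri(("top",415.4,210.6),("side",99.5,230)))
E
```

```text
clock: 0.55
position: [0.2749, 0.4061, 0.25]
ee_rot: [0.0, 0.336, 0.942, -0.0]
contact_force: [1.8, -1.1, -1.2]
width: 0.085
gripper_force: 0.0
clock: 0.95
position: [0.393, 0.2599, 0.2503]
ee_rot: [0.0, 0.52, 0.854, 0.0]
contact_force: [0.6, 0.6, -0.1]
width: 0.0854
gripper_force: 0.0
clock: 1.45
position: [0.5118, 0.111, 0.2075]
ee_rot: [-0.0, 0.684, 0.73, -0.002]
contact_force: [-0.4, 0.5, 0.4]
width: 0.0858
gripper_force: 0.0
[0.5118 0.111  0.2075] [-0.0001  0.6837  0.7298 -0.002 ]
ring (array([ 0.5069, -0.3214,  0.2729]), np.float64(0.00033725510283943777))
```

View pics/w1.png

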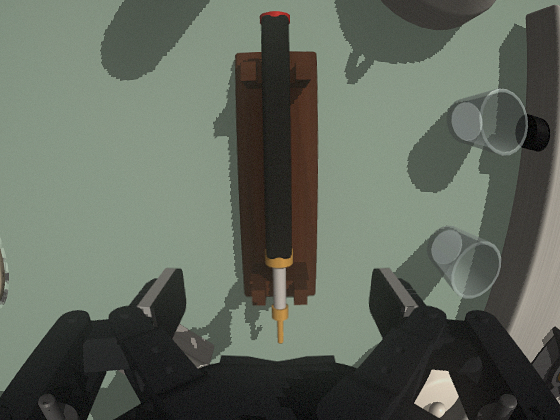

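The wrist view shows the pole in its rest: tail at (275,17), front of the sleeve at (279,258), hook end at (281,341), between the open fingers.

```bash
cat >> h.py <<'E'
from scipy.spatial.transform import Rotation as Rn
def wray(u,v,pos,q):
    p=imaging.camera_params("wrist");K=np.array(p["camera_matrix"]);T=np.array(p["T_tool_cam"])
    x,y=(u-K[0,2])/K[0,0],(v-K[1,2])/K[1,1];r=np.hypot(x,y)
    d=np.array([x/r*np.sin(r),y/r*np.sin(r),np.cos(r)])
    R=Rn.from_quat([q[1],q[2],q[3],q[0]]).as_matrix()
    return np.array(pos)+R@T[:3,3],R@T[:3,:3]@d
def wonz(u,v,z,pos,q):
    o,d=wray(u,v,pos,q);return o+d*(z-o[2])/d[2]
E
python3 - <<'E'
from h import *
np.set_printoptions(precision=4,suppress=True)
s=get_state();P,q=s["position"],s["ee_rot"]
for n,u,v,z in[("tail",275,20,.062),("sleeve end",279,253,.075),("tip",281,341,.062),("boardTL",237,54,.012),("boardTR",317,54,.012),("forkR",311,275,.074),("forkL",252,275,.074)]:
    print(n,wonz(u,v,z,P,q))
im=cv2.imread("pics/w1.png");m=(im.max(2)<45)
for v in(60,100,140,180,220):
    c=np.where(m[v,250:305])[0]+250;print(v,c.min(),c.max(),wonz((c.min()+c.max())/2,v,.07,P,q))
R=Rn.from_quat([q[1],q[2],q[3],q[0]]).as_matrix();print(np.degrees(np.arctan2(-R[1,0],-R[0,0])))
E
```

```text
tail [0.498  0.2749 0.062 ]
sleeve end [0.5145 0.0777 0.075 ]
tip [ 0.5236 -0.0249  0.062 ]
boardTL [0.4617 0.2544 0.012 ]
boardTR [0.5396 0.2595 0.012 ]
forkR [0.5441 0.0582 0.074 ]
forkL [0.4922 0.0548 0.074 ]
60 262 288 [0.5006 0.2372 0.07  ]
100 260 293 [0.504  0.2042 0.07  ]
140 260 289 [0.5045 0.1717 0.07  ]
180 264 290 [0.5087 0.1393 0.07  ]
220 251 291 [0.5059 0.105  0.07  ]
-86.18591055820666
```

```bash
python3 -m inch '[{"claw":1,"travel":[0,0.03,-0.2],"turn":0.006},{"claw":1,"travel":[0,0.03,-0.4],"turn":0.006},{"claw":1,"travel":[0,0.03,-0.58],"turn":0.006},{"claw":1,"travel":[0,0.03,-0.727],"turn":0.006},{"claw":1,"travel":[0,0.03,-0.727],"turn":0.006}]'
python3 -m inch '[{"claw":-1,"travel":[0,0,0],"turn":0},{"claw":-1,"travel":[0,0,0],"turn":0},{"claw":-1,"travel":[0,0,0],"turn":0},{"claw":-1,"travel":[0,0,0],"turn":0},{"claw":-1,"travel":[0,0,0],"turn":0}]' 110
python3 -m inch '[{"claw":-1,"travel":[0,0,0],"turn":0},{"claw":-1,"travel":[0,0,0],"turn":0},{"claw":-1,"travel":[0,0,0],"turn":0}]'
python3 -c "
from h import *
s=get_state();print(s['position'],s['ee_rot'],s['moment'])"
```

```text
clock: 2.0
position: [0.5062, 0.1223, 0.062]
ee_rot: [-0.003, 0.674, 0.739, -0.003]
contact_force: [-1.4, -0.5, 0.3]
width: 0.0855
gripper_force: 0.0
clock: 2.5
position: [0.511, 0.1216, 0.0665]
ee_rot: [0.001, 0.675, 0.738, 0.001]
contact_force: [-0.5, -0.5, 5.3]
width: 0.0198
gripper_force: 107.5
clock: 2.8
position: [0.511, 0.1216, 0.0665]
ee_rot: [0.001, 0.675, 0.738, 0.001]
contact_force: [-1.4, 0.3, 6.4]
width: 0.0205
gripper_force: 107.6
[0.51101463 0.12160441 0.06650595] [0.00087119 0.67485322 0.73795054 0.00117134] [ 0.0938773   0.11319903 -0.01896675]
```

```bash
python3 -m inch '[{"claw":-1,"travel":[0,0,0.12],"turn":0},{"claw":-1,"travel":[0,0,0.32],"turn":0},{"claw":-1,"travel":[0,0,0.54],"turn":0},{"claw":-1,"travel":[0,0,0.76],"turn":0},{"claw":-1,"travel":[0,0,0.96],"turn":0}]'
python3 -m inch '[{"claw":-1,"travel":[-0.02,-0.15,0.09],"turn":0},{"claw":-1,"travel":[-0.04,-0.35,0.13],"turn":0},{"claw":-1,"travel":[-0.06,-0.55,0.13],"turn":0},{"claw":-1,"travel":[-0.08,-0.75,0.13],"turn":0},{"claw":-1,"travel":[-0.09,-0.95,0.13],"turn":0}]'
python3 -m inch '[{"claw":-1,"travel":[0,-0.15,0],"turn":0},{"claw":-1,"travel":[0,-0.24,0],"turn":0},{"claw":-1,"travel":[0,-0.24,0],"turn":0},{"claw":-1,"travel":[0,-0.24,0],"turn":0},{"claw":-1,"travel":[0,-0.24,0],"turn":0}]'
python3 - <<'E'
from h import *
s=get_state();print(s['position'],s['ee_rot'],s['moment'])
a=imaging.get_image("side")[:,:,::-1];b=imaging.get_image("top")[:,:,::-1]
w=imaging.get_image("wrist")[:,:,::-1]
cv2.imwrite("pics/s2.png",a);cv2.imwrite("pics/t2.png",b);cv2.imwrite("pics/w2.png",w)
c=lambda i,x,y,w,h:cv2.resize(i[y:y+h,x:x+w],(400,300),interpolation=cv2.INTER_CUBIC)
z=np.vstack([np.hstack([c(a,50,190,80,60),c(a,50,120,200,150)]),np.hstack([c(b,380,180,80,60),c(b,320,150,160,120)])])
cv2.imwrite("pics/z2.png",np.clip(z*1.5,0,255).astype(np.uint8))
E
```

```text
clock: 3.3
position: [0.5097, 0.1213, 0.2592]
ee_rot: [0.0, 0.675, 0.738, 0.0]
contact_force: [1.0, 0.3, -1.4]
width: 0.0203
gripper_force: 107.9
clock: 3.8
position: [0.491, -0.0699, 0.2832]
ee_rot: [0.0, 0.675, 0.738, 0.0]
contact_force: [1.0, 0.4, -2.8]
width: 0.0205
gripper_force: 108.1
clock: 4.3
position: [0.4918, -0.1155, 0.2829]
ee_rot: [-0.0, 0.674, 0.738, 0.0]
contact_force: [0.0, -0.2, -2.7]
width: 0.0204
gripper_force: 108.0
[ 0.49175237 -0.11554063  0.28286924] [-3.76761378e-04  6.74453149e-01  7.38317516e-01  2.29337700e-04] [-0.04627243 -0.00549355  0.01496762]
```

View pics/z2.png

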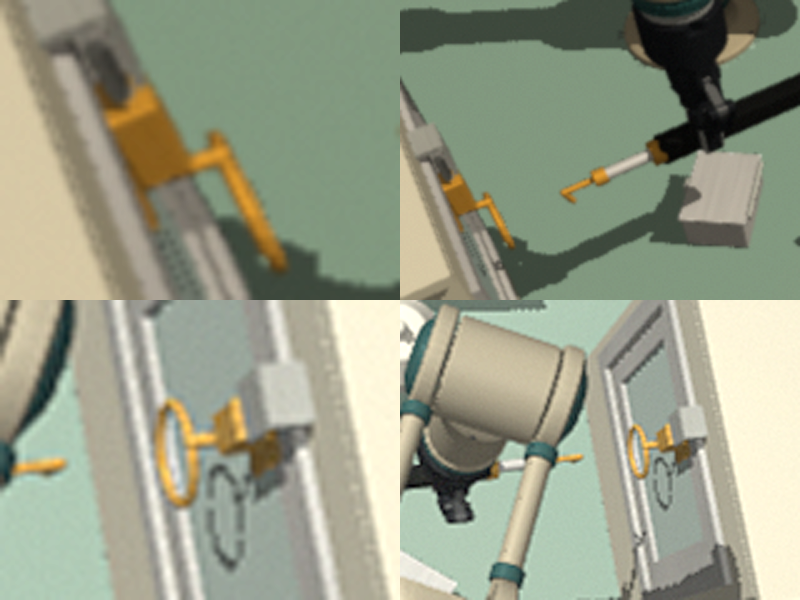

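View pics/w2.png

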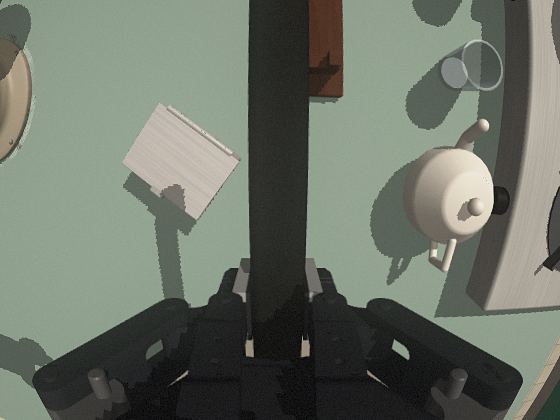

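The side crop shows the hook bend at about (131,216), and the ring's wire from (93,218) to (106,243.5). In the top crop the hook end is at (392.6,212.8) and the ring centre at (415.7,210.5). The arm's wrist block edge shows at about (394,190). The pole sits straight in the fingers.

Run:
```python
from h import *
np.set_printoptions(precision=4,suppress=True)
s=get_state();P=np.array(s["position"]);q=s["ee_rot"]
R=Rn.from_quat([q[1],q[2],q[3],q[0]]).as_matrix();f=-R[:,0];f[2]=0
h,e=tri(("top",392.6,212.8),("side",131,216));print("hook end",h,e)
r,e=tri(("top",415.7,210.5),("side",99.6,230.8));print("ring",r,e)
print("ringtop z / bottom", onz("top",415.7,210.5,.275))
print("fwd",f,"TCP->hookend",(h-P)@f, h-P)
d=r-h;print("to ring: fwd",d@f,"lat(x)",d-(d@f)*f)
for z in(.35,.4,.45,.5):print("block",onz("top",394,190,z))
for p in[(437,121),(465,272)]:print(onz("top",*p,.44))
# tail direction check from wrist: sleeve center
im=cv2.imread("pics/w2.png")
for v in(10,100,200):
    c=np.where(im[v,200:330].max(1)<50)[0]+200;print(v,c.min(),c.max())
```

```text
hook end [ 0.5029 -0.2613  0.2745] 0.0006909822906905189
ring [ 0.5075 -0.3222  0.2715] 0.000444018888555081
ringtop z / bottom [ 0.5067 -0.3214  0.275 ]
fwd [ 0.091  -0.9959  0.    ] TCP->hookend 0.14615036390847813 [ 0.0108 -0.1458 -0.0085]
to ring: fwd 0.061085782004853505 lat(x) [-0.0009 -0.0001 -0.003 ]
block [ 0.5444 -0.2509  0.35  ]
block [ 0.5315 -0.2382  0.4   ]
block [ 0.5186 -0.2255  0.45  ]
block [ 0.5057 -0.2128  0.5   ]
[ 0.6848 -0.3441  0.44  ]
[ 0.3307 -0.3667  0.44  ]
10 250 308
100 249 308
200 249 306
```

```bash
python3 -m inch '[{"claw":-1,"travel":[0,-0.06,0.02],"turn":0},{"claw":-1,"travel":[0.012,-0.14,0.02],"turn":0},{"claw":-1,"travel":[0.018,-0.2,0.02],"turn":0},{"claw":-1,"travel":[0.02,-0.25,0.02],"turn":0},{"claw":-1,"travel":[0.02,-0.25,0.02],"turn":0}]'
python3 -m inch '[{"claw":-1,"travel":[0.002,-0.04,0],"turn":0},{"claw":-1,"travel":[0.006,-0.08,0],"turn":0},{"claw":-1,"travel":[0.01,-0.12,0],"turn":0},{"claw":-1,"travel":[0.013,-0.153,0],"turn":0},{"claw":-1,"travel":[0.013,-0.153,0],"turn":0}]'
python3 - <<'E'
from h import *
s=get_state();print(s['position'],s['contact_force'],s['moment'])
a=imaging.get_image("side")[:,:,::-1];b=imaging.get_image("top")[:,:,::-1]
c=lambda i,x,y,w,h:cv2.resize(i[y:y+h,x:x+w],(400,300),interpolation=cv2.INTER_CUBIC)
z=np.hstack([c(a,70,195,60,45),c(b,380,180,80,60)])
cv2.imwrite("pics/z3.png",np.clip(z*1.5,0,255).astype(np.uint8))
E
```

```text
clock: 4.95
position: [0.4961, -0.1685, 0.2866]
ee_rot: [0.0, 0.676, 0.737, -0.0]
contact_force: [0.0, 0.1, -2.7]
width: 0.0204
gripper_force: 108.0
clock: 5.45
position: [0.4988, -0.1981, 0.2868]
ee_rot: [0.0, 0.675, 0.738, -0.0]
contact_force: [-0.7, -0.6, -2.2]
width: 0.0203
gripper_force: 108.0
[ 0.49882204 -0.1981288   0.28684313] [-0.69865534 -0.59795317 -2.18231241] [-0.0513397   0.02876296  0.0348611 ]
```

View pics/z3.png

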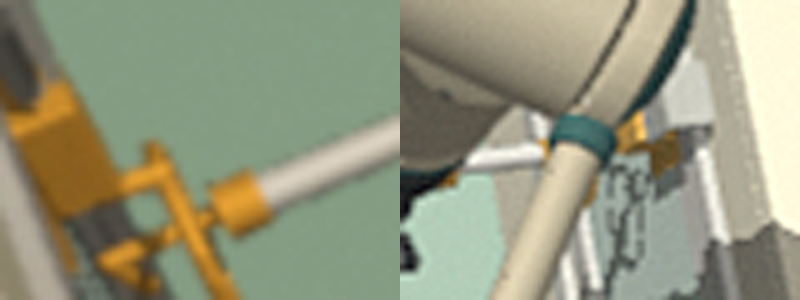

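The hook has passed through the ring, with its bend at (105,255) of the side crop behind the wire and the collar just in front. Now lower until it bears.

```bash
python3 -m inch '[{"claw":-1,"travel":[0,0,-0.03],"turn":0},{"claw":-1,"travel":[0,0,-0.06],"turn":0},{"claw":-1,"travel":[0,0,-0.085],"turn":0},{"claw":-1,"travel":[0,0,-0.1],"turn":0},{"claw":-1,"travel":[0,0,-0.1],"turn":0}]'
for i in 1 2 3; do python3 -m inch '[{"claw":-1,"travel":[0,0,-0.01],"turn":0},{"claw":-1,"travel":[0,0,-0.01],"turn":0}]' | grep -E "pos|cont"; done
```

```text
clock: 6.05
position: [0.4983, -0.1968, 0.2662]
ee_rot: [-0.001, 0.675, 0.738, -0.0]
contact_force: [-0.4, -0.3, -1.5]
width: 0.02
gripper_force: 108.0
position: [0.4986, -0.1971, 0.2648]
contact_force: [-0.8, 0.3, -1.1]
position: [0.4986, -0.1971, 0.2628]
contact_force: [-0.5, 0.7, -1.7]
position: [0.4985, -0.1971, 0.2607]
contact_force: [-1.1, 0.4, -1.3]
```

```bash
for i in 1 2 3 4; do python3 -m inch '[{"claw":-1,"travel":[0,0,-0.0075],"turn":0},{"claw":-1,"travel":[0,0,-0.0075],"turn":0}]' | grep -E "pos|cont"; done
```

```text
position: [0.4987, -0.1972, 0.2596]
contact_force: [-0.7, 0.4, -0.0]
position: [0.4987, -0.1972, 0.2581]
contact_force: [-1.0, 0.1, 0.9]
position: [0.4987, -0.1972, 0.2565]
contact_force: [-0.3, -0.3, 1.7]
position: [0.4987, -0.1972, 0.2549]
contact_force: [0.3, 0.2, 1.5]
```

```bash
for i in 1 2 3 4 5; do python3 -m inch '[{"claw":-1,"travel":[0,0,-0.0075],"turn":0},{"claw":-1,"travel":[0,0,-0.0075],"turn":0}]' | grep -E "pos|cont"; done; python3 -c "
from h import *
s=get_state();print(s['ee_rot'],s['moment'])"
```

```text
position: [0.4987, -0.1972, 0.2533]
contact_force: [-0.5, 0.7, 1.1]
position: [0.4987, -0.1972, 0.2518]
contact_force: [0.1, 0.7, 0.9]
position: [0.4987, -0.1972, 0.2503]
contact_force: [-0.1, 1.7, 1.7]
position: [0.4987, -0.1972, 0.2488]
contact_force: [0.2, 0.2, 1.2]
position: [0.4987, -0.1972, 0.2475]
contact_force: [0.2, 1.4, 2.7]
[2.32293925e-04 6.74707973e-01 7.38084749e-01 2.21936539e-05] [-0.4920554  -0.04333344 -0.01790765]
```

```bash
cat > m.py <<'E'
from h import *
s=get_state();print(np.round(s['position'],4),np.round(s['contact_force'],1),"M",np.round(s['moment'],3))
E
for i in 1 2 3 4; do python3 -m inch '[{"claw":-1,"travel":[0,0,-0.005],"turn":0},{"claw":-1,"travel":[0,0,-0.005],"turn":0}]' >/dev/null; python3 m.py; done
```

```text
[ 0.4988 -0.1972  0.2469] [-1.2  1.9  4.7] M [-0.672  0.03  -0.096]
[ 0.4989 -0.1972  0.2463] [-0.8  3.   7. ] M [-0.772  0.113 -0.136]
[ 0.499  -0.1973  0.2458] [-1.1  2.8  9.3] M [-0.884  0.136 -0.115]
[ 0.499  -0.1973  0.2452] [-1.7  2.8 10.6] M [-0.998  0.203 -0.147]
```

```bash
python3 -m inch '[{"claw":-1,"travel":[0,0,0.01],"turn":0},{"claw":-1,"travel":[0,0,0.01],"turn":0}]' >/dev/null; python3 m.py; python3 -m inch '[{"claw":-1,"travel":[0,0,0.005],"turn":0},{"claw":-1,"travel":[0,0,0.005],"turn":0}]' >/dev/null; python3 m.py
```

```text
[ 0.4989 -0.1973  0.2465] [-0.1  2.1  5.4] M [-0.706  0.05  -0.114]
[ 0.4989 -0.1972  0.247 ] [-0.9  2.3  4.6] M [-0.628  0.008 -0.053]
```

```bash
for i in 1 2 3 4; do python3 -m inch '[{"claw":-1,"travel":[-0.001,0.01,0],"turn":0},{"claw":-1,"travel":[-0.001,0.01,0],"turn":0}]' >/dev/null; python3 m.py; done
```

```text
[ 0.4987 -0.1959  0.2466] [-0.6 -0.5  3.7] M [-1.106 -0.088 -0.029]
[ 0.4983 -0.1931  0.2462] [ 0.2 -1.4  2.1] M [-0.963 -0.117  0.055]
[ 0.4979 -0.1907  0.246 ] [ 0.2 -1.6  1.9] M [-0.763 -0.096  0.011]
[ 0.4976 -0.1887  0.2462] [ 0.1 -1.6  2.6] M [-0.793 -0.031 -0.002]
```

```bash
for i in 1 2 3; do python3 -m inch '[{"claw":-1,"travel":[-0.001,0.01,0],"turn":0},{"claw":-1,"travel":[-0.001,0.01,0],"turn":0}]' >/dev/null; python3 m.py; done
python3 - <<'E'
from h import *
a=imaging.get_image("side")[:,:,::-1]
z=cv2.resize(a[150:270,20:180],(800,600),interpolation=cv2.INTER_CUBIC)
cv2.imwrite("pics/z4.png",np.clip(z*1.5,0,255).astype(np.uint8))
E
```

```text
[ 0.4974 -0.1867  0.2463] [-0.5 -0.5  2.3] M [-0.728 -0.019 -0.004]
[ 0.4973 -0.1847  0.2464] [-0.9 -0.1  1.2] M [-0.705 -0.024 -0.039]
[ 0.4971 -0.1827  0.2464] [-0.3 -0.8  0.6] M [-0.656  0.014 -0.035]
```

View pics/z4.png

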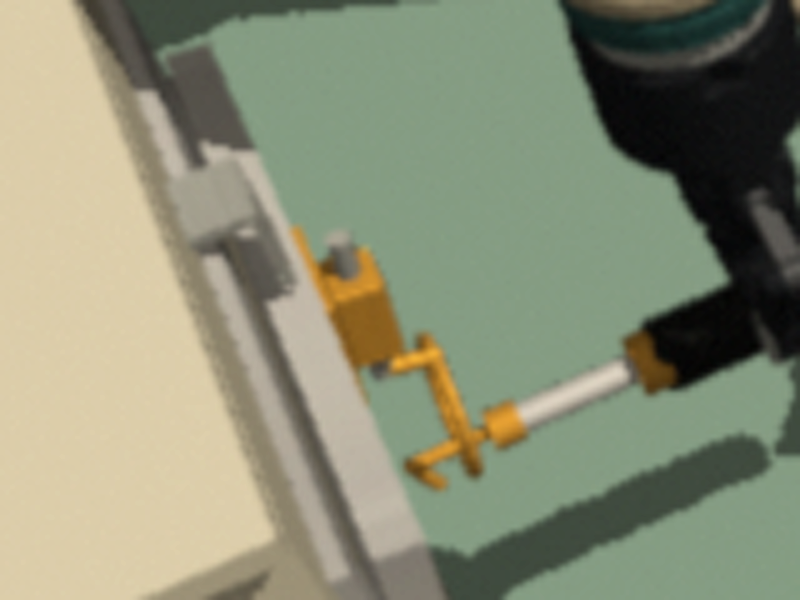

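The catch has come free: the bolt stands clear of the keep, and the sash is already slightly open. The hook lies behind the ring wire at (430,475). Follow the arc.

```bash
for i in 1 2 3 4; do python3 -m inch '[{"claw":-1,"travel":[-0.001,0.01,-0.004],"turn":0},{"claw":-1,"travel":[-0.002,0.02,-0.008],"turn":0},{"claw":-1,"travel":[-0.002,0.02,-0.008],"turn":0}]' >/dev/null; python3 m.py; done
```

```text
[ 0.4967 -0.1786  0.2447] [ 0.8 -0.4  1.8] M [-0.607 -0.032  0.016]
[ 0.4963 -0.1745  0.243 ] [-0.6 -0.5  1.3] M [-0.54  -0.042  0.028]
[ 0.4959 -0.1705  0.2415] [0.4 0.6 0.6] M [-0.504 -0.137  0.041]
[ 0.4955 -0.1665  0.2399] [0.9 0.5 0.9] M [-0.397 -0.16   0.063]
```

```bash
for i in 1 2 3 4; do python3 -m inch '[{"claw":-1,"travel":[-0.001,0.01,-0.006],"turn":0},{"claw":-1,"travel":[-0.002,0.02,-0.012],"turn":0},{"claw":-1,"travel":[-0.002,0.02,-0.012],"turn":0}]' >/dev/null; python3 m.py; done
```

```text
[ 0.4951 -0.1625  0.2374] [1.  0.6 0.6] M [-0.419 -0.145  0.11 ]
[ 0.4947 -0.1585  0.235 ] [0.2 0.2 0.6] M [-0.292 -0.165  0.075]
[ 0.4943 -0.1545  0.2326] [0.5 1.8 0.4] M [-0.257 -0.136  0.097]
[ 0.4938 -0.1505  0.2301] [-0.1  1.   1.1] M [-0.25  -0.067  0.045]
```

```bash
for i in 1 2 3 4; do python3 -m inch '[{"claw":-1,"travel":[-0.001,0.01,-0.009],"turn":0},{"claw":-1,"travel":[-0.002,0.02,-0.018],"turn":0},{"claw":-1,"travel":[-0.002,0.02,-0.018],"turn":0}]' >/dev/null; python3 m.py; done
python3 - <<'E'
from h import *
a=imaging.get_image("side")[:,:,::-1]
z=cv2.resize(a[150:270,20:180],(800,600),interpolation=cv2.INTER_CUBIC)
cv2.imwrite("pics/z5.png",np.clip(z*1.5,0,255).astype(np.uint8))
E
```

```text
[ 0.4933 -0.1465  0.2264] [-0.3  1.7  0.4] M [-0.174 -0.063  0.034]
[ 0.4928 -0.1425  0.2228] [0.6 2.  0.3] M [-0.158  0.026 -0.049]
[ 0.4925 -0.1386  0.2192] [ 0.2  0.5 -0.6] M [-0.112  0.008 -0.006]
[ 0.4922 -0.1348  0.2155] [-0.5 -0.2 -1.5] M [-0.103  0.01  -0.01 ]
```

View pics/z5.png

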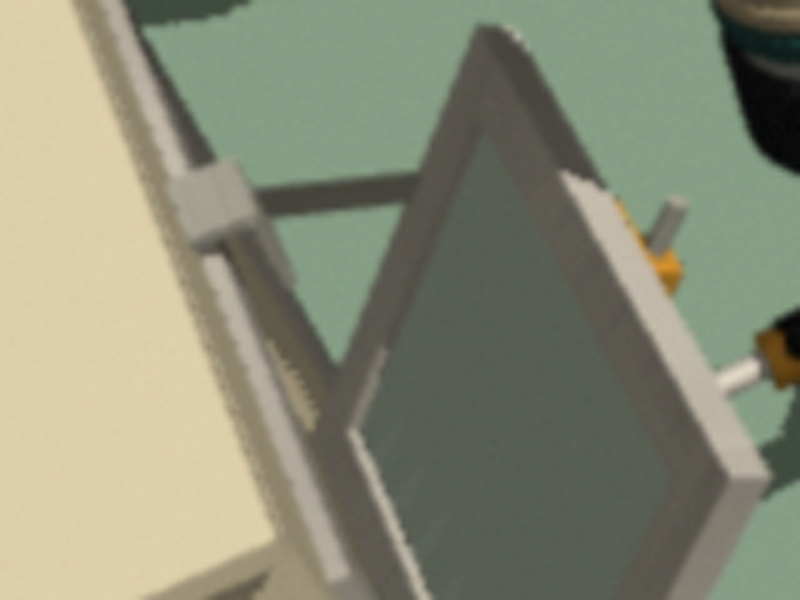

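The sash is well open, with its top corners at (117,156) and (174,244) in the full picture. Work out the angle from those.

```bash
cat > ang.py <<'E'
from h import *
def proj(X):
    p=imaging.camera_params("side");K=np.array(p["camera_matrix"]);T=np.array(p["cam_to_world"])
    c=T[:3,:3].T@(X-T[:3,3]);u=K@c;return u[:2]/u[2]
o=np.array([-.07,.9975,0]);l=np.array([.9975,.07,0]);z=np.array([0,0,1.])
H=np.array([.507,-.322,.2715])-38e-3*o-.14*z
def pt(th,out,up,lat):
    return H+l*lat+o*(out*np.cos(th)+up*np.sin(th))+z*(up*np.cos(th)-out*np.sin(th))
E
python3 - <<'E'
from ang import *
for th in(0.,.3,.5,.55,.6,.62,.65):
    print(th,[np.round(proj(pt(th,o_,.22,s*.13)),1).tolist() for s in(-1,1) for o_ in(-.008,.008)],"wire",np.round(pt(th,.038,.1135,0),4))
s=get_state();P=np.array(s["position"]);f=np.array([.088,-.996,0]);print("hook",P+.143*f-[0,0,.0085],"base tip")
E
```

```text
0.0 [[39.6, 166.2], [48.6, 162.9], [75.8, 270.4], [86.5, 265.6]] wire [ 0.507 -0.322  0.245]
0.3 [[77.2, 156.1], [86.2, 155.0], [120.0, 254.0], [130.4, 251.5]] wire [ 0.5048 -0.2902  0.2287]
0.5 [[101.5, 154.3], [109.9, 154.5], [147.8, 248.3], [157.2, 247.3]] wire [ 0.5035 -0.2724  0.2129]
0.55 [[107.3, 154.4], [115.4, 155.0], [154.3, 247.6], [163.4, 246.9]] wire [ 0.5032 -0.2684  0.2084]
0.6 [[112.9, 154.8], [120.8, 155.7], [160.6, 247.1], [169.3, 246.8]] wire [ 0.503  -0.2647  0.2037]
0.62 [[115.1, 155.0], [122.9, 156.0], [163.0, 246.9], [171.6, 246.8]] wire [ 0.5029 -0.2633  0.2018]
0.65 [[118.4, 155.4], [126.0, 156.6], [166.6, 246.8], [175.0, 246.9]] wire [ 0.5027 -0.2612  0.1989]
hook [ 0.50484544 -0.27728217  0.20715494] base tip
```

```bash
for i in 1 2 3 4 5; do python3 -m inch '[{"claw":-1,"travel":[-0.001,0.006,-0.006],"turn":0},{"claw":-1,"travel":[-0.001,0.006,-0.006],"turn":0}]' >/dev/null; python3 m.py; done
```

```text
[ 0.4922 -0.1338  0.2147] [ 0.1  0.2 -1.8] M [-0.126  0.004  0.032]
[ 0.492  -0.1326  0.2136] [-0.3  0.1 -0.9] M [-0.239  0.014 -0.029]
[ 0.4921 -0.1319  0.2127] [-0.2 -1.3  1.3] M [-0.589  0.007 -0.062]
[ 0.4921 -0.1312  0.2118] [ 0.7 -1.   2.9] M [-1.003 -0.008 -0.028]
[ 0.4921 -0.1297  0.2106] [ 0.2 -3.7  3.3] M [-1.247 -0.176  0.061]
```

```bash
python3 -m inch '[{"claw":-1,"travel":[0,0.003,-0.002],"turn":0},{"claw":-1,"travel":[0,0.003,-0.002],"turn":0}]' >/dev/null; python3 m.py
python3 - <<'E'
from ang import *
a=imaging.get_image("side")[:,:,::-1];cv2.imwrite("pics/s6.png",a)
new=cv2.resize(a[150:270,20:180],(800,600),interpolation=cv2.INTER_CUBIC)
new=np.clip(new*1.5,0,255).astype(np.uint8);old=cv2.imread("pics/z5.png")
for x,y,w,h in[(640,400,150,150),(430,5,120,100)]:
    t=old[y:y+h,x:x+w];r=cv2.matchTemplate(new[max(0,y-40):y+h+40,x-40:x+w+(10 if x>600 else 40)],t,cv2.TM_CCOEFF_NORMED)
    _,v,_,l=cv2.minMaxLoc(r);print("shift px/5:",l[0]-40,l[1]-min(40,y),v)
E
```

```text
[ 0.4919 -0.1289  0.2099] [ 0.8 -3.6  3.5] M [-1.378 -0.181  0.062]
shift px/5: 8 -1 0.974897027015686
shift px/5: 9 -1 0.983401894569397
```

```bash
python3 -m inch '[{"claw":-1,"travel":[0,0.003,-0.004],"turn":0},{"claw":-1,"travel":[0,0.003,-0.004],"turn":0}]' >/dev/null; python3 m.py
python3 - <<'E'
from ang import *
a=imaging.get_image("side")[:,:,::-1];b=cv2.imread("pics/s6.png")
for x,y,w,h in[(148,230,31,30),(106,151,24,20)]:
    g=lambda i:cv2.cvtColor(i[y:y+h,x:x+w].copy(),cv2.COLOR_BGR2GRAY).astype(np.float32)
    print(cv2.phaseCorrelate(g(b),g(a)))
E
```

```text
[ 0.4916 -0.1281  0.2089] [ 0.8 -3.1  4.2] M [-1.492 -0.17   0.04 ]
((-0.14474329061230762, 0.014519412682105326), 0.9809628004829088)
((0.09972067915571614, 0.07406454225472281), 0.9917813460032145)
```

The sash no longer moves as the pull rises, so it is on its stop. Unload and unhook.

```bash
python3 -m inch '[{"claw":-1,"travel":[0,-0.004,0.012],"turn":0},{"claw":-1,"travel":[0,-0.01,0.022],"turn":0},{"claw":-1,"travel":[0,-0.02,0.026],"turn":0},{"claw":-1,"travel":[0.002,-0.03,0.028],"turn":0},{"claw":-1,"travel":[0.002,-0.03,0.028],"turn":0}]'>/dev/null; python3 m.py
python3 -m inch '[{"claw":-1,"travel":[0,0.002,0.02],"turn":0},{"claw":-1,"travel":[0,0.005,0.04],"turn":0},{"claw":-1,"travel":[0,0.01,0.06],"turn":0},{"claw":-1,"travel":[0,0.015,0.08],"turn":0},{"claw":-1,"travel":[0,0.02,0.093],"turn":0}]'>/dev/null; python3 m.py
python3 -m inch '[{"claw":-1,"travel":[0,0,0],"turn":0}]'>/dev/null; python3 m.py
python3 - <<'E'
from h import *
a=imaging.get_image("side")[:,:,::-1];cv2.imwrite("pics/s7.png",a);b=cv2.imread("pics/s6.png")
for x,y,w,h in[(148,230,31,30),(106,151,24,20)]:
    g=lambda i:cv2.cvtColor(i[y:y+h,x:x+w].copy(),cv2.COLOR_BGR2GRAY).astype(np.float32)
    print(cv2.phaseCorrelate(g(b),g(a)))
E
```

```text
[ 0.4912 -0.1338  0.2138] [ 0.2 -0.7 -0.5] M [-0.265  0.008 -0.034]
[ 0.492  -0.1299  0.2336] [ 0.7  0.  -3. ] M [-0.067 -0.02   0.006]
[ 0.4921 -0.1299  0.2336] [ 0.3  0.2 -2.8] M [-0.141 -0.01  -0.003]
((0.01489033961437869, -0.18374580043449917), 0.4809542804956436)
((-0.2411733618379337, 0.42114661143179966), 0.8410496190190315)
```

```bash
for i in 1 2 3 4; do python3 -m inch '[{"claw":-1,"travel":[-0.001,0.02,0],"turn":0},{"claw":-1,"travel":[-0.002,0.035,0],"turn":0}]' >/dev/null; python3 m.py; done
python3 -m inch '[{"claw":-1,"travel":[-0.004,0.05,0],"turn":0},{"claw":-1,"travel":[-0.01,0.1,0],"turn":0},{"claw":-1,"travel":[-0.016,0.18,0.01],"turn":0},{"claw":-1,"travel":[-0.02,0.28,0.03],"turn":0},{"claw":-1,"travel":[-0.02,0.3,0.05],"turn":0}]'>/dev/null; python3 m.py
python3 - <<'E'
from h import *
a=imaging.get_image("side")[:,:,::-1];cv2.imwrite("pics/s8.png",a);b=cv2.imread("pics/s6.png")
for x,y,w,h in[(148,230,31,30),(106,151,24,20)]:
    g=lambda i:cv2.cvtColor(i[y:y+h,x:x+w].copy(),cv2.COLOR_BGR2GRAY).astype(np.float32)
    print(cv2.phaseCorrelate(g(b),g(a)))
E
```

```text
[ 0.4912 -0.1225  0.2328] [-0.9  0.8 -2.2] M [-0.029 -0.018  0.001]
[ 0.4909 -0.1154  0.2329] [-0.3 -0.  -1.4] M [-0.091  0.014  0.045]
[ 0.4906 -0.1085  0.233 ] [ 0.2 -0.3 -2.4] M [-0.053 -0.056 -0.029]
[ 0.4902 -0.1016  0.233 ] [-0.5 -0.1 -2.6] M [-0.1   -0.023  0.019]
[ 0.4855 -0.0396  0.2431] [-0.2  0.3 -2. ] M [-0.038 -0.01   0.045]
((-0.30508159429198045, 0.038541457536597434), 0.4843081643184026)
((-5.444625719193137, -0.5613289090635742), 0.18040981590747834)
```

Run:
```python
from h import *
a=cv2.imread("pics/s8.png");b=cv2.imread("pics/s6.png");
c=lambda i,x,y,w,h:cv2.resize(i[y:y+h,x:x+w],(400,300),interpolation=cv2.INTER_CUBIC)
t=imaging.get_image("top")[:,:,::-1];cv2.imwrite("pics/t8.png",t)
z=np.vstack([np.hstack([c(b,100,145,100,75),c(a,100,145,100,75)]),np.hstack([c(a,100,110,200,150),c(t,190,150,160,120)])])
cv2.imwrite("pics/z8.png",np.clip(z*1.5,0,255).astype(np.uint8))
```

```text
(no output)
```

View pics/z8.png

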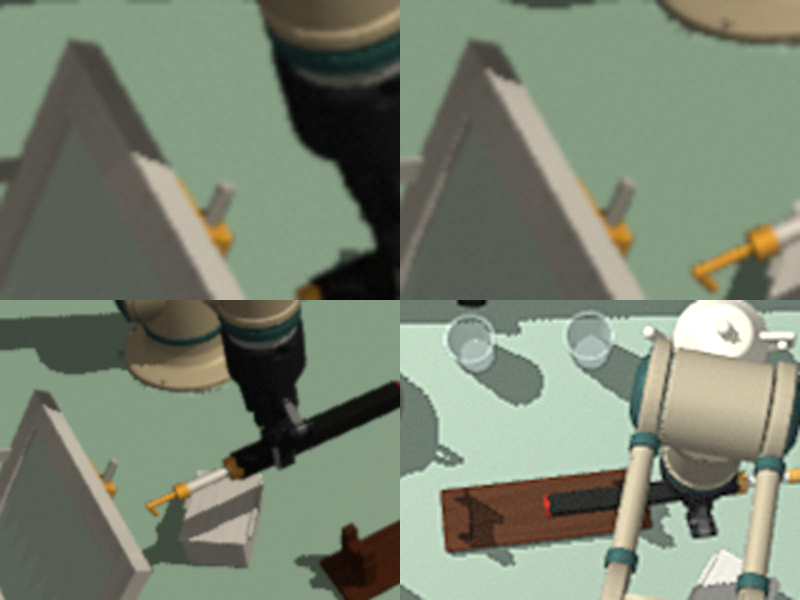

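The sash edge is unchanged from fully open: corner (75,40) in both upper crops. The pole is free of the ring, hook end at about (176,214), and the rest lies clear. Check whether the pole has slipped in the fingers.

Run:
```python
from h import *
np.set_printoptions(precision=4,suppress=True)
s=get_state();P=np.array(s["position"]);q=s["ee_rot"]
R=Rn.from_quat([q[1],q[2],q[3],q[0]]).as_matrix();f=-R[:,0];n=np.cross(f,[0,0,1])
print(P,q)
for nm,u,v in(("hook end",175.5,213.5),("collar",100+178/2,110+192/2),("sleeve front",100+236/2,110+167/2)):
    o,d=ray("side",u,v);X=o+d*((P-o)@n)/(d@n);print(nm,"along",(X-P)@f,"dz",X[2]-P[2])
# tail in wrist: red end
im=cv2.imread("pics/t8.png").astype(int);m=(im[:,:,2]>110)&(im[:,:,1]<60)
ys,xs=np.where(m[180:260,230:280]);print("tail top px",xs.mean()+230,ys.mean()+180,onz("top",xs.mean()+230,ys.mean()+180,P[2]-.005)-P)
ims=cv2.imread("pics/s8.png").astype(int);m=(ims[:,:,2]>90)&(ims[:,:,1]<45)&(ims[:,:,0]<45);m=m[120:200,250:340]
ys,xs=np.where(m);
if len(xs):
    u,v=xs.mean()+250,ys.mean()+120;o,d=ray("side",u,v);X=o+d*((P-o)@n)/(d@n);print("tail",u,v,"along",(X-P)@f,"dz",X[2]-P[2])
```

```text
[ 0.4865 -0.0412  0.2437] [0.0007 0.674  0.7387 0.0003]
hook end along 0.1417955475379554 dz -0.01031659056918896
collar along 0.1116229018725801 dz -0.006564016770543607
sleeve front along 0.046560701054645375 dz -0.008463281701219544
tail top px 248.28571428571428 230.42857142857144 [-0.0099  0.1578 -0.005 ]
tail 301.85714285714283 155.71428571428572 along -0.1620474537839326 dz -0.009516108605336554
```

```bash
python3 -m inch '[{"claw":-1,"travel":[0.02,0.15,0],"turn":0},{"claw":-1,"travel":[0.06,0.38,0],"turn":0},{"claw":-1,"travel":[0.1,0.62,0],"turn":0},{"claw":-1,"travel":[0.122,0.814,0],"turn":0},{"claw":-1,"travel":[0.122,0.814,0],"turn":0}]'>/dev/null
python3 -m inch '[{"claw":-1,"travel":[0,0,0],"turn":0},{"claw":-1,"travel":[0,0,-0.15],"turn":0},{"claw":-1,"travel":[0,0,-0.35],"turn":0},{"claw":-1,"travel":[0,0,-0.55],"turn":0},{"claw":-1,"travel":[0,0,-0.6],"turn":0}]'>/dev/null; 
python3 -m inch '[{"claw":-1,"travel":[0,0,0],"turn":0},{"claw":-1,"travel":[0,0,0],"turn":0}]';python3 m.py
```

```text
clock: 20.0
position: [0.5122, 0.1202, 0.1245]
ee_rot: [0.001, 0.675, 0.738, 0.001]
contact_force: [-0.2, -0.9, -2.5]
width: 0.02
gripper_force: 108.0
[0.5122 0.1202 0.1245] [-0.2 -0.9 -2.5] M [-0.087 -0.015 -0.008]
```

```bash
python3 -m inch '[{"claw":-1,"travel":[-0.006,0.005,-0.08],"turn":0},{"claw":-1,"travel":[-0.006,0.005,-0.15],"turn":0},{"claw":-1,"travel":[-0.006,0.005,-0.21],"turn":0},{"claw":-1,"travel":[-0.006,0.005,-0.25],"turn":0},{"claw":-1,"travel":[-0.006,0.005,-0.25],"turn":0}]'>/dev/null;python3 m.py
for i in 1 2 3 4 5; do python3 -m inch '[{"claw":-1,"travel":[0,0,-0.008],"turn":0},{"claw":-1,"travel":[0,0,-0.008],"turn":0}]' >/dev/null; python3 m.py; done
```

```text
[0.5094 0.1217 0.0729] [-0.7 -0.1 -1.6] M [-0.063 -0.068 -0.016]
[0.51   0.1219 0.0719] [ 0.5 -0.1 -1. ] M [-0.085  0.009 -0.079]
[0.5095 0.1219 0.07  ] [-0.3  0.4 -2.2] M [-0.076  0.01  -0.016]
[0.5093 0.1218 0.0681] [ 0.2  0.3 -2.6] M [-0.141 -0.02  -0.061]
[0.5096 0.1219 0.0666] [-1.   0.4 -1.5] M [-0.076 -0.002 -0.01 ]
[0.5096 0.1219 0.0665] [-2.7  0.9  9. ] M [-0.038  0.436  0.041]
```

```bash
python3 -m inch '[{"claw":-1,"travel":[0.004,0,0.006],"turn":0},{"claw":-1,"travel":[0.007,0,0.006],"turn":0}]' >/dev/null; python3 m.py
python3 -m inch '[{"claw":1,"travel":[0,0,0],"turn":0},{"claw":1,"travel":[0,0,0],"turn":0},{"claw":1,"travel":[0,0,0],"turn":0},{"claw":1,"travel":[0,0,0],"turn":0},{"claw":1,"travel":[0,0,0],"turn":0}]' 
python3 -m inch '[{"claw":1,"travel":[0,0,0],"turn":0},{"claw":1,"travel":[0,0,0.1],"turn":0},{"claw":1,"travel":[0,0,0.3],"turn":0},{"claw":1,"travel":[0,0,0.5],"turn":0},{"claw":1,"travel":[0,0,0.73],"turn":0}]' >/dev/null
python3 -m inch '[{"claw":1,"travel":[0,0,0],"turn":0},{"claw":1,"travel":[0,0,0],"turn":0},{"claw":1,"travel":[0,0,0],"turn":0}]'
python3 - <<'E'
from h import *
np.set_printoptions(precision=4,suppress=True)
s=get_state();P,q=s["position"],s["ee_rot"]
w=imaging.get_image("wrist")[:,:,::-1];cv2.imwrite("pics/w9.png",w)
a=imaging.get_image("side")[:,:,::-1].copy();b0=cv2.imread("pics/side0.png");cv2.imwrite("pics/s9.png",a)
hsv=cv2.cvtColor(w.copy(),cv2.COLOR_BGR2HSV)
br=cv2.inRange(hsv,(12,150,90),(30,255,255));br[:, :230]=0;br[:,330:]=0
ys,xs=np.where(br>0);i=ys.argmax();print("brass rows",ys.min(),ys.max(),"tip",wonz(xs[ys>=ys.max()-2].mean(),ys.max(),.062,P,q))
rd=(w[:,:,2]>110)&(w[:,:,1]<60)&(w[:,:,0]<70);ys,xs=np.where(rd)
if len(xs):print("tail",xs.mean(),ys.max(),wonz(xs.mean(),ys.max(),.062,P,q))
d=np.abs(a[175:260,250:370].astype(int)-b0[175:260,250:370]).max(2)>50;print("changed px near pole",d.sum())
# hook end & sash in side view
for nm,im in(("start",b0),("now",a)):
    h=cv2.cvtColor(im,cv2.COLOR_BGR2HSV);m=cv2.inRange(h,(12,150,90),(30,255,255))[200:260,250:330];y,x=np.where(m>0);print(nm,x.min()+250,y[x.argmin()]+200)
s8=cv2.imread("pics/s8.png");print("sash diff",(np.abs(a[150:200,100:165].astype(int)-s8[150:200,100:165]).max(2)>40).sum())
E
```

```text
[0.5108 0.1219 0.0665] [-3.1 -0.5  5. ] M [-0.006  0.346  0.048]
clock: 22.2
position: [0.5109, 0.1219, 0.0662]
ee_rot: [0.0, 0.675, 0.738, 0.0]
contact_force: [-0.2, 0.6, 0.0]
width: 0.0854
gripper_force: 0.0
clock: 23.0
position: [0.5098, 0.1217, 0.2111]
ee_rot: [-0.001, 0.675, 0.738, -0.001]
contact_force: [-0.2, -0.5, 0.3]
width: 0.0854
gripper_force: 0.0
brass rows 258 349 tip [ 0.5239 -0.0288  0.062 ]
tail 281.52702702702703 33 [0.5    0.2728 0.062 ]
changed px near pole 73
start 258 242
now 258 242
sash diff 200
```

Run:
```python
from h import *
a=cv2.imread("pics/s9.png");b=cv2.imread("pics/s8.png")
t=b[150:172,108:126];r=cv2.matchTemplate(a[140:182,95:140],t,cv2.TM_CCOEFF_NORMED);_,v,_,l=cv2.minMaxLoc(r);print(l[0]-13,l[1]-10,v)
t=b[225:262,145:180];r=cv2.matchTemplate(a[215:272,130:195],t,cv2.TM_CCOEFF_NORMED);_,v,_,l=cv2.minMaxLoc(r);print(l[0]-15,l[1]-10,v)
from rig import ticket
if v>.9: print(ticket.sign_off())
```

```text
-4 4 0.44674307107925415
0 0 0.7993299961090088
```

Run:
```python
from h import *
for n in("s6","s8","s9"):
    h=cv2.cvtColor(cv2.imread(f"pics/{n}.png"),cv2.COLOR_BGR2HSV)
    print(n,[h[v,160:184,1].tolist() for v in(240,246)])
    print([h[v,108:140:1,1].tolist() for v in(158,164)])
```

```text
s6 [[33, 33, 32, 32, 35, 33, 31, 33, 33, 33, 33, 33, 33, 30, 39, 40, 46, 40, 41, 41, 41, 41, 42, 41], [33, 30, 30, 30, 30, 31, 33, 34, 32, 32, 32, 32, 32, 32, 30, 28, 42, 45, 41, 44, 45, 44, 41, 41]]
[[41, 41, 41, 41, 41, 44, 40, 39, 28, 30, 36, 35, 26, 26, 31, 31, 31, 36, 40, 40, 44, 41, 42, 43, 41, 39, 44, 41, 41, 43, 41, 42], [41, 41, 39, 41, 41, 31, 29, 35, 31, 36, 36, 32, 31, 35, 33, 31, 36, 36, 32, 36, 24, 37, 40, 41, 41, 41, 41, 41, 44, 41, 43, 41]]
s8 [[33, 37, 33, 32, 33, 31, 34, 33, 33, 35, 33, 32, 33, 28, 32, 41, 41, 41, 46, 45, 42, 42, 39, 39], [29, 30, 30, 30, 31, 31, 32, 31, 32, 34, 32, 32, 32, 32, 29, 30, 41, 42, 42, 42, 39, 42, 42, 42]]
[[42, 40, 40, 40, 42, 42, 41, 37, 29, 35, 28, 35, 37, 31, 31, 36, 26, 36, 41, 40, 44, 42, 42, 42, 42, 42, 42, 42, 39, 42, 42, 44], [42, 42, 42, 40, 41, 32, 30, 31, 27, 31, 31, 30, 34, 35, 34, 34, 33, 32, 34, 32, 31, 37, 41, 42, 42, 42, 42, 42, 42, 42, 42, 42]]
s9 [[33, 33, 33, 33, 33, 33, 32, 31, 31, 35, 35, 33, 30, 28, 39, 39, 42, 46, 42, 42, 42, 42, 47, 44], [33, 26, 31, 30, 31, 31, 29, 31, 29, 29, 32, 32, 34, 32, 29, 30, 40, 41, 41, 42, 42, 44, 44, 42]]
[[42, 42, 42, 42, 42, 42, 39, 39, 32, 29, 33, 33, 34, 33, 35, 31, 31, 28, 35, 39, 42, 42, 42, 39, 42, 42, 42, 42, 39, 42, 41, 42], [40, 41, 40, 42, 41, 31, 29, 33, 30, 30, 31, 30, 29, 30, 30, 32, 33, 33, 33, 33, 32, 30, 39, 44, 42, 42, 41, 42, 41, 42, 42, 42]]
```

The sash edges sit at the same pixels (175–176 and 113–130) in all three pictures, so only shadows changed. The pole is back in its rest. Handing in.

```bash
python3 -c "
from rig import ticket
print(ticket.sign_off())"
```

```text
the job is handed in; nothing more can be done
None
```

The sash was pulled open to its stop with the hook, the pole is unhooked and back in its rest, and the job is handed in after about 23 s; the rig gave no verdict. When the bolt hit its stop the tool force rose briefly to about 12 N (limit 15 N) before I backed off, and I saw no bystander disturbed but did not measure them at the end.

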